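# Lock the fixture's hidden carriage with its index pin

## Task

Lock the carriage inside the closed fixture: take the index pin from its park stand, put its tapered tip into the guide bush on top of the fixture and, keeping hold of the pin, press it lightly on the hidden plate inside and sweep it along, with the guide slide going with it, until you feel it catch the index hole. Push it fully home, so that its collar sits down on the bush, and let go. The pin must never load the fixture with more than 25 N, and leave the tape roll, the spare handle and the screwdriver where they lie.

Things in the scene. Friction and masses are not known exactly. Their poses are not given: they have to be found in the camera images.
- fixture: closed aluminium housing, 90 (x) x 240 (y) x 70 mm high, on a 116 x 260 x 8 mm foot plate, screwed to the bench. Origin: centre of its underside, on the bench; x across, y along its long side, within 0.25 rad of the robot's left, z up. Low dark strips and end stops (up to 15 mm above the cover) guide a slide along y on its top. A flat plate with the index hole is hidden inside
- plate_face (a point): point on the upper face of the hidden plate, at fixture x = y = 0, 40 mm above the fixture's origin (NOT the hole). The plate is sprung: it gives way downward by at most 8 mm (1 to 2 N to start, then 0.7 N per mm, about 7 N at the stop, rigid after that) and comes up again. It does not shift along x or y
- hole_zone (a point): centre of the zone in which the single index hole lies: fixture x = 0, y = +7 mm, at the plate's face. The hole's true centre is at fixture x = 0 and y anywhere from -14 to +28 mm; it is not measured and can only be felt. The hole is 13 x 13 mm, square with the fixture, through the 7 mm plate, with free depth for the pin below
- guide_slide (a joint): position (m) of the guide slide along the fixture's +y; the bush is at fixture y = this value. Travel -0.033 to 0.033; it starts between -0.032 and -0.024, so the hole always lies to its +y side. About 1 N friction; it stays where left. A flat steel plate 50 x 156 x 7 mm that carries the bush in its middle and covers the slot beneath
- bush_top (a point): centre of the upper rim of the guide bush, an upright steel tube on the guide slide, outside diameter 28 mm (dark 40 mm ring at its foot), bore 12.6 mm; its rim is 92 mm above the fixture's origin. The bore is 22 mm long, then free space down to the hidden plate. The bush is sprung: pressed on its rim it gives down by up to 5 mm (3 N to start, 2 N per mm, 13 N at the stop, then rigid) and comes back when let go
- index_pin: the index pin, about 110 g, standing in the park stand. Origin: centre of its lower tip; z along the pin toward its grip. From the tip: round steel shank, diameter 10 mm, 80 mm long; steel collar, diameter 24 mm, z 80 to 85 mm; black square grip 17 x 17 mm, z 85 to 130 mm, its flat sides facing the pin's x and y
- pin_tip (a point): centre of the pin's lower tip (the pin's origin). The lowest 6 mm of the shank taper from 10 to 5 mm diameter. With the tip on the hidden plate the collar stands 28 mm above the bush; fully home the collar sits on the bush and the tip is 12 mm above the fixture's origin
- park_stand: fixed aluminium block 64 x 64 mm, 88 mm high, on a 90 mm square foot, with one square hole 14 mm wide open at the top, where the pin stands with its tip 8 mm above the bench and its collar on the block. Origin: centre of its underside, z up
- tape: roll of brown tape, 114 mm across, 48 mm high, lying behind the work; a bystander. Origin: centre of its underside
- spare_grip: loose tool handle 170 x 31 x 23 mm lying along the front edge of the bench; a bystander. Origin: centre of its underside
- driver: screwdriver 201 x 26 x 26 mm lying behind the work; a bystander. Origin: centre of its underside
Things that resemble listed ones, but are neither listed nor needed, are in the scene too. Of the things that look like the index_pin, the middle-sized one is meant.

How it is judged (in metres and radians):
On the way, in this order (a step that is already met when the one before it is completed fails the run):
1. the tip of the pin has entered the guide bush, at least 7 mm below its rim (horizontal distance between pin_tip and bush_top below 0.006 m and z of pin_tip in the frame of fixture below 0.085 m), for 0.05 s.
2. the pin, held by the gripper, is swept along the hidden plate: its tip is at the plate (30 to 44 mm above the fixture's origin) with the guide slide beyond -0.021 m (horizontal distance between pin_tip and bush_top below 0.006 m and z of pin_tip in the frame of fixture between 0.03 and 0.044 m and value of joint guide_slide above -0.021 m and contact force between index_pin and the fingers above 0.5 N), for 0.1 s.
At the end, for the whole second after the job is handed in: the pin is in the index hole through the bush: tip less than 15 mm above the fixture's origin (collar within 3 mm of the bush) and within 6 mm of the bush's axis seen from above, upright within 0.1 rad, at rest and released (horizontal distance between pin_tip and bush_top below 0.006 m and z of pin_tip in the frame of fixture below 0.015 m and angle between index_pin's own z axis and vertical below 0.1 rad and linear speed of index_pin below 0.02 m/s); the robot touches nothing.
It fails at once if the pin loads the fixture with more than 25 N (contact force between index_pin and fixture above 25 N).
It fails at once if the tape roll, the spare handle or the screwdriver is moved by more than 30 mm (distance of any of tape, spare_grip, driver from where it was at the start of the episode above 0.03 m).
It also fails if it takes over 58 s, if anything falls off the work surface, if the arm or the gripper's body presses on something with over 40 N, if the wrist force passes 120 N, or if a joint passes its speed limit or range.

## Robot

A 6-joint arm with a two-finger parallel gripper is mounted at the origin on a cart in front of the work surface, level with it; the furniture and walls round the work are solid. World frame = base frame: x ahead of the robot, y to its left, z up, the work surface at z = 0. Lengths are in mm, angles in degrees, forces in N, time in s.
With the tool pointing down it reaches from about 350 to 850 mm from the base axis. Payload 8.1 kg.
Tool frame: the origin (TCP) lies midway between the tips of the shut fingers; the grasp point (between the pads) lies arm.grip_point_offset behind it (arm.grip_point_offset is the distance from the TCP to the grasp point, in mm); z points along the fingers, y is the direction in which the jaws open and shut (so a half turn about z gives the same grasp; the last joint's range is limited). The gripper opens to 85 mm and grips with 20 to 120 N. Pads are 22 mm wide; open, the fingers measure 114 mm over their backs; the gripper's body (76 mm by 85 mm) begins 54 mm behind the grasp point. The pads swing forward as they close: fully open they stand 13 mm farther back than shut.
Start: joints at [64.893, 7.471, 85.268, -0, 87.261, -4.893], TCP at [207.295, 563.058, 231.292] pointing down, gripper open.
Joint ranges: [-169.43, 169.43], [-51.17, 129.36], [1.28, 143.12], [-76.62, 256.62], [0, 156.53], [-152.29, 152.29]. Speed limits (degrees/s): [136.94, 136.94, 159.86, 180, 180, 180].

## Interface

Orientations are given as a 3x3 rotation matrix whose columns are the frame's x, y, z axes.
In Python, from rig import arm gives the robot as it stands.
- The arm moves only by the tool arm_command, never from a script. Its argument "deltas" is one flat list of numbers, 5 for each row, row after row: the closure, from -1 (fully open) to 1 (shut), so that 0 is half open, then the shift along the tool's x, y, z in m, then the turn about the tool's z in degrees. A call has 1 to 20 rows; each row shifts and turns the commanded pose from where the row before left it, along the tool's axes as they then stand; what a row does not reach is not made up. A row lasts 1/8 s, in which the tool goes at most 62.5 mm and 10.7 degrees, less where a joint would pass 70% of its speed; a pose out of reach is approached as far as the arm can. A call is refused whole if a number of a shift passes 0.0625 or a number of a turn 10.7, either way. A call with a gripper value outside its range is refused whole. The fingers move at their own pace and stop on an object; "force" is the grip in N (left out, the last holds). Time passes only in rows, so rows that do not move let the fingers close. It gives the time, the measured TCP pose, the force and the opening at its end, in the units of the state.
- arm.state(): the state, without advancing time (a new reading comes with each control period).
- arm.get_image(name): name is "scene" or "top" or "wrist"; returns a dict with "image" (384x512x3 uint8, red, green, blue), "fovy" (degrees; the focal length in pixels is half the picture's height over the tangent of half this angle, whatever the lens; pixels are square), "cx", "cy" (the principal point, pixels), "cam_to_world" (4x4, takes a point from camera to world coordinates). Camera axes: x right, y down, z forward; pixel columns grow to the right and rows downward; lengths in mm; the calibration is good to about 2 mm. A picture is of the moment at which its call begins. There is no depth.
- arm.finish_job(): hands the job in, once; it reports no verdict.
The state is a dict: "time": time; "joint_pos": joint angles; "qd": joint speeds; "joint_efforts": joint torques, N m; "tool_pos": TCP position; "tool_rot": TCP orientation; "ft_force": force on the tool from outside, world axes, zero at the start; "torque": the same for the moment, N m; "gripper_width": opening from 0.0 (shut) to 1.0 (fully open).
Only numpy, scipy, OpenCV 4.12 (cv2) and the standard library are available. Lean on these libraries where they do the work, as an engineer would, in place of code of your own. Each camera call takes 0.05 s, during which the arm holds its last target.

## Working session

There is one attempt and no reset: what is moved stays moved. The work goes in short steps, Python scripts to look and compute and a tool call to move; the robot and the scene stay as the last step left them, time stands still between calls to the robot, and variables do not carry over. Pictures are saved under pics/ and viewed, and the job is handed in when it is done.

Besides the shell and the picture viewer there is one more tool, called by a JSON object that holds its "fn" and its "kwargs", one argument or row to a line. arm_command: Moves the arm, as the interface text tells. Its arguments: {"type":"object","properties":{"deltas":{"type":"array","items":{"type":"number"}},"force":{"type":"number"}},"required":["deltas"]}

```bash
ls; mkdir -p pics; python3 - <<'E'
from rig import arm
import cv2
s=arm.state();print(s); print(arm.grip_point_offset)
for n in ["scene","top","wrist"]:
    d=arm.get_image(n);cv2.imwrite(f"pics/{n}0.png",d["image"][:,:,::-1]);print(n,d["fovy"],d["cx"],d["cy"],d["cam_to_world"])
E
```

```text
pics
{'time': 0.0, 'joint_pos': array([ 6.48920159e+01,  7.51755529e+00,  8.53295049e+01, -3.77496462e-04,
        8.72619713e+01, -4.89335329e+00]), 'qd': array([ 0.03641367, -0.10700276,  0.11193277, -0.10981822,  0.08597182,
       -0.00371487]), 'joint_efforts': array([ 4.03128724e-03, -5.69392741e+01, -5.00563395e+01, -1.31839175e-05,
        1.49739330e-02,  4.22630558e-05]), 'tool_pos': array([207.06956102, 562.54226858, 230.21676593]), 'tool_rot': array([[-9.38404867e-01,  3.45536777e-01, -8.01514426e-04],
       [ 3.45537671e-01,  9.38403292e-01, -1.72593897e-03],
       [ 1.55768388e-04, -1.89658296e-03, -9.99998189e-01]]), 'ft_force': array([ 0.67544488,  0.05576622, -0.38409335]), 'torque': array([ 0.02907098,  0.00318012, -0.04626473]), 'gripper_width': 1.003822873220696}
18.700000000000003
scene 46.59958816337668 250.88220476832464 194.23531966275928 [[ 8.17920921e-01 -3.94323955e-01  4.18943894e-01  7.63560774e+01]
 [-5.75220690e-01 -5.74721652e-01  5.82079188e-01 -6.55609750e+02]
 [ 1.12483593e-02 -7.17079941e-01 -6.96900160e-01  8.41978832e+02]
 [ 0.00000000e+00  0.00000000e+00  0.00000000e+00  1.00000000e+00]]
top 56.5300726891725 252.01864424719588 191.83224685902255 [[-1.21441414e-02 -9.84779319e-01  1.73384579e-01  3.68749777e+02]
 [-9.99846452e-01  1.41499208e-02  1.03369787e-02 -4.42330128e+01]
 [-1.26330209e-02 -1.73232423e-01 -9.84799946e-01  9.73248694e+02]
 [ 0.00000000e+00  0.00000000e+00  0.00000000e+00  1.00000000e+00]]
wrist 59.90814307446849 255.6956435060807 192.81486980555673 [[ 3.45898211e-01  8.95305549e-01  2.80682028e-01  1.34864882e+02]
 [ 9.38270318e-01 -3.29484059e-01 -1.05304631e-01  5.89324290e+02]
 [-1.79956635e-03  2.99780299e-01 -9.54006569e-01  3.72190273e+02]
 [ 0.00000000e+00  0.00000000e+00  0.00000000e+00  1.00000000e+00]]
```

View pics/scene0.png

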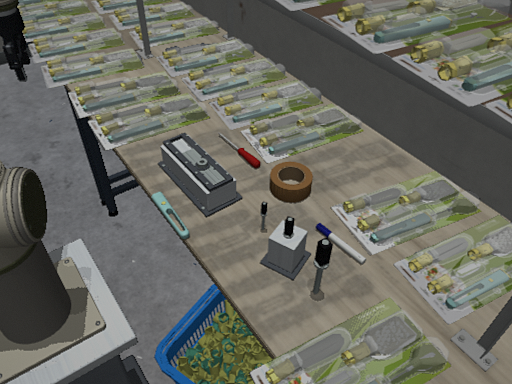

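View pics/top0.png

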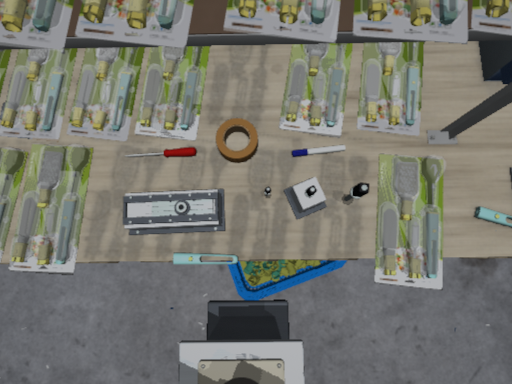

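View pics/wrist0.png

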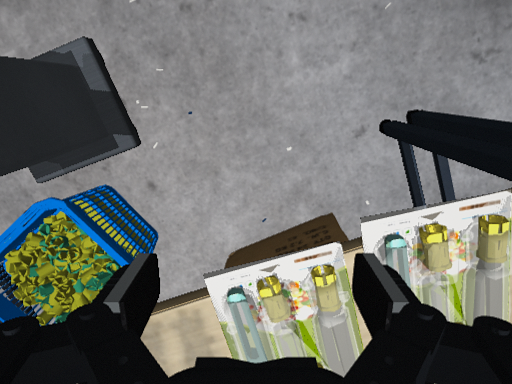

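```bash
python3 - <<'E'
import cv2,numpy as np
t=cv2.imread("pics/top0.png");s=cv2.imread("pics/scene0.png")
def c(im,x0,y0,x1,y1,f):return cv2.resize(im[y0:y1,x0:x1],None,fx=f,fy=f,interpolation=cv2.INTER_CUBIC)
a=c(t,255,165,385,225,6);cv2.imwrite("pics/c1.png",a)
cv2.imwrite("pics/c2.png",c(t,115,180,235,245,6))
cv2.imwrite("pics/c3.png",c(s,240,190,350,310,5))
cv2.imwrite("pics/c4.png",c(s,150,125,250,215,6))
E
```

```text
(no output)
```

View pics/c1.png

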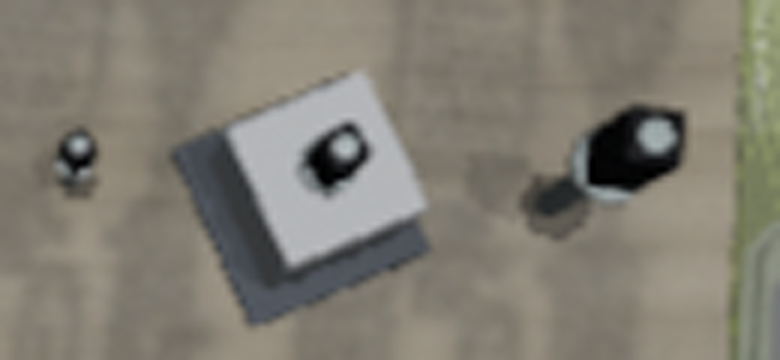

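View pics/c2.png

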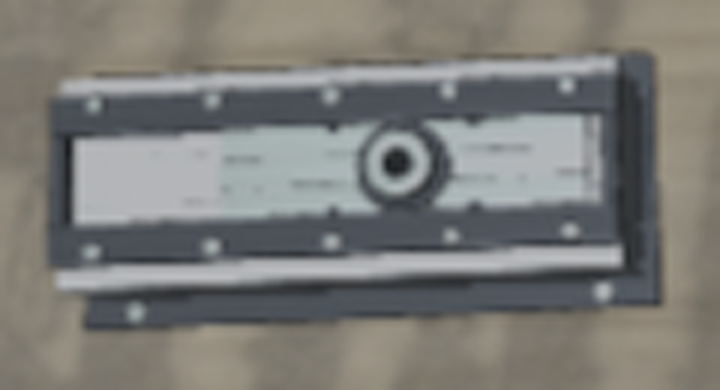

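View pics/c3.png

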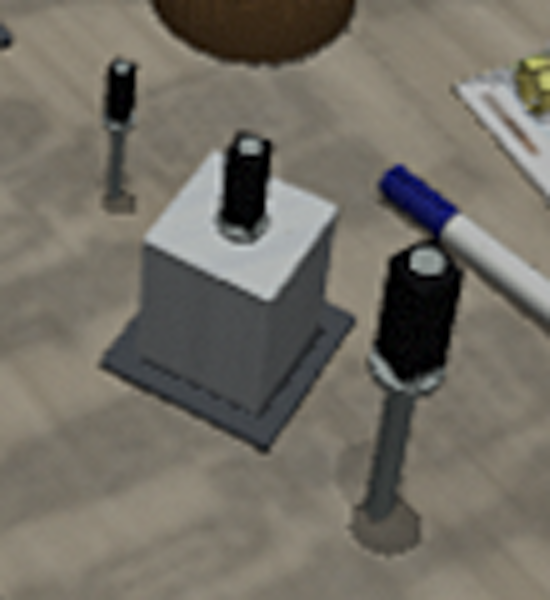

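View pics/c4.png

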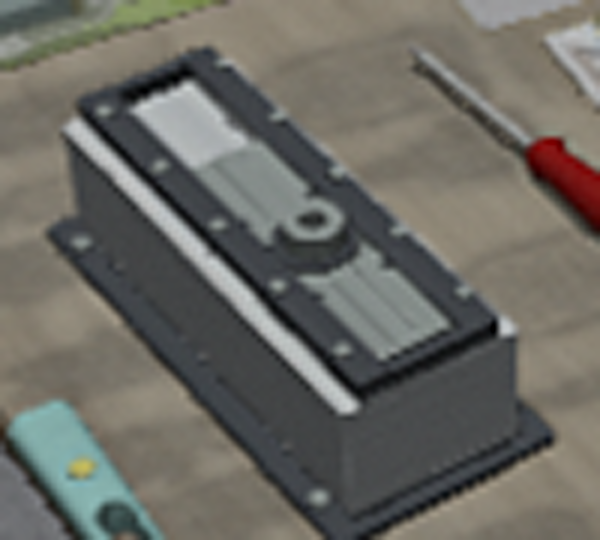

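```bash
cat > h.py <<'E'
import numpy as np,cv2
from rig import arm
def ray(d,u,v):
    f=192/np.tan(np.radians(d["fovy"]/2));M=d["cam_to_world"]
    r=M[:3,:3]@np.array([(u-d["cx"])/f,(v-d["cy"])/f,1.]);return M[:3,3],r
def onz(d,u,v,z):
    o,r=ray(d,u,v);return o+r*(z-o[2])/r[2]
def tri(*rs):
    A=0;b=0
    for o,r in rs:
        r=r/np.linalg.norm(r);P=np.eye(3)-np.outer(r,r);A=A+P;b=b+P@o
    return np.linalg.solve(A,b)
def proj(d,p):
    f=192/np.tan(np.radians(d["fovy"]/2));M=d["cam_to_world"]
    q=M[:3,:3].T@(np.asarray(p,float)-M[:3,3]);return q[:2]/q[2]*f+[d["cx"],d["cy"]]
E
python3 - <<'E'
from h import *
T=arm.get_image("top");S=arm.get_image("scene")
k=lambda x0,y0,f,u,v:((u+.5)/f-.5+x0,(v+.5)/f-.5+y0)
pt=k(255,165,6,345,147);ps=k(240,190,5,250,147)
print("grip top",onz(T,*pt,138),onz(S,*ps,138),tri(ray(T,*pt),ray(S,*ps)))
bt=k(115,180,6,397,162);bs=k(150,125,6,313,220)
print("bush",onz(T,*bt,92),onz(S,*bs,92),tri(ray(T,*bt),ray(S,*bs)))
C=[onz(T,*k(255,165,6,*c),88)[:2] for c in [(228,128),(363,70),(427,208),(290,268)]]
C=np.array(C);print("stand",C.mean(0));E=np.roll(C,-1,0)-C
print(np.linalg.norm(E,axis=1),np.degrees(np.arctan2(E[:,1],E[:,0]))%90)
# fixture cover long edges z=70, foot corners z=8
for a,b in [((62,87),(615,62)),((60,282),(622,258)) ]:
    A=onz(T,*k(115,180,6,*a),70);B=onz(T,*k(115,180,6,*b),70);e=A-B;print(A,B,np.linalg.norm(e),np.degrees(np.arctan2(e[1],e[0])))
for a,b in [((85,327),(660,303))]:
    A=onz(T,*k(115,180,6,*a),8);B=onz(T,*k(115,180,6,*b),8);e=A-B;print(A,B,np.linalg.norm(e),np.degrees(np.arctan2(e[1],e[0])))
E
```

```text
grip top [ 520.37939869 -178.08523442  138.        ] [ 524.21297212 -177.01404148  138.        ] [ 521.15511314 -178.36282507  140.6130766 ]
bush [489.10406171 143.21900962  92.        ] [492.54477191 144.25523292  92.        ] [489.94768971 142.11372371  94.51258105]
stand [ 520.62011444 -178.19173594]
[62.47827475 63.9535433  62.86298414 64.13731382] [22.66493183 22.14633325 22.8282215  21.80434954]
[526.59278198 292.89473141  70.        ] [534.07463563  55.11108991  70.        ] 237.9013205075828 91.8022150228397
[442.92463293 289.58033671  70.        ] [449.91942798  51.74641991  70.        ] 237.93675449351414 91.68460725834584
[427.63445575 300.18086413   8.        ] [435.03304496  41.14996312   8.        ] 259.1365408394616 91.63607011006134
```

In the top picture, three things look like the pin: a small one at (267,191), one in the stand at (311,190) and a large one at (361,188). The middle-sized one is in the stand at (520.6, -178.2), as crops c1 and c3 confirm. The stand corners give 63 mm sides against the stated 64, and two views put the grip top at about z 140 against the expected 138. Next I go above it.

{"fn": "arm_command", "kwargs": {
  "deltas": [-1, -0.0393, -0.0419, 0, 0, -1, -0.0393, -0.0419, 0, 0, -1, -0.0393, -0.0419, 0, 0, -1, -0.0393, -0.0419, 0, 0, -1, -0.0393, -0.0419, 0, 0, -1, -0.0393, -0.0419, 0, 0, -1, -0.0393, -0.0419, 0, 0, -1, -0.0393, -0.0419, 0, 0, -1, -0.0393, -0.0419, 0, 0, -1, -0.0393, -0.0419, 0, 0, -1, -0.0393, -0.0419, 0, 0, -1, -0.0393, -0.0419, 0, 0, -1, -0.0393, -0.0419, 0, 0, -1, -0.0393, -0.0419, 0, 0, -1, 0, 0, 0, 9.5, -1, 0, 0, 0, 9.5, -1, 0, 0, 0, 9.5, -1, 0, 0, 0, 9.5, -1, 0, 0, 0, 9.5, -1, 0, 0, 0, 0]
}}

```text
time: 2.75
tool_pos: [520.8, -177.5, 231.2]
tool_rot: [[-0.38, 0.925, -0.0], [0.925, 0.38, 0.0], [0.0, -0.0, -1.0]]
ft_force: [0.1, 0.2, 0.1]
gripper_width: 0.998
```

```bash
python3 - <<'E'
from h import *
s=arm.state();print(s["time"],s["tool_pos"],s["tool_rot"],s["ft_force"],s["joint_pos"])
W=arm.get_image("wrist");cv2.imwrite("pics/w1.png",W["image"][:,:,::-1])
for z in(138,88):print(proj(W,[520.6,-178.2,z]))
E
```

```text
2.75 [ 520.83873558 -177.48239282  231.15918268] [[-3.80185720e-01  9.24910141e-01 -2.20472722e-04]
 [ 9.24910153e-01  3.80185746e-01  8.72368512e-05]
 [ 1.64506834e-04 -1.70751254e-04 -9.99999972e-01]] [0.05256061 0.19816229 0.1358178 ] [-2.41558225e+01 -2.08681271e-01  9.32879551e+01 -6.09567223e-04
  8.69342976e+01 -4.65009780e+01]
[255.54494057 197.29595723]
[255.5918382  179.64176749]
```

View pics/w1.png

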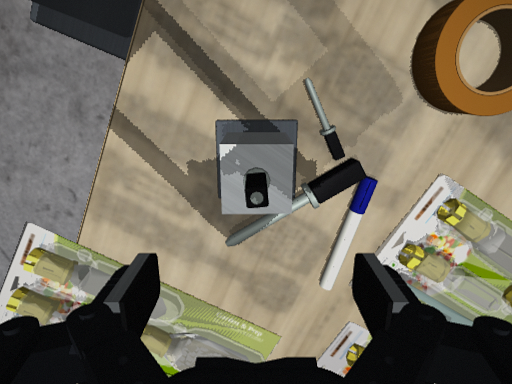

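```bash
python3 - <<'E'
from h import *
W=arm.get_image("wrist");T=arm.get_image("top");S=arm.get_image("scene")
M=W["cam_to_world"];print(M[:3,3])
for p in [(309,82),(337,152),(232,240),(360,165)]:print(p,onz(W,*p,0),onz(W,*p,130))
cv2.imwrite("pics/t1.png",cv2.resize(T["image"][130:240,210:400,::-1],None,fx=4,fy=4));cv2.imwrite("pics/s1.png",S["image"][:,:,::-1])
E
```

```text
[ 491.22033736 -106.61017291  373.05532785]
(309, 82) [541.08585122 -79.34278168   0.        ] [523.70902715 -88.84475256 130.        ]
(337, 152) [ 602.3513876  -135.24518074    0.        ] [ 563.62513052 -125.26663134  130.        ]
(232, 240) [ 532.26087231 -282.33928375    0.        ] [ 517.95932199 -221.10229636  130.        ]
(360, 165) [ 633.40504108 -138.63713538    0.        ] [ 583.85740001 -127.47657873  130.        ]
```

View pics/s1.png

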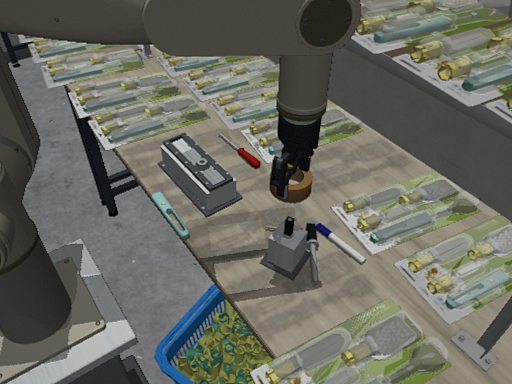

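View pics/t1.png

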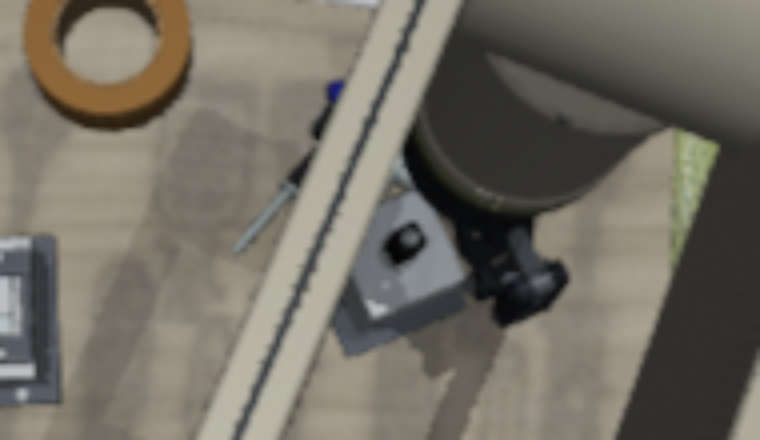

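```bash
python3 - <<'E'
from h import *
W=arm.get_image("wrist")
im=W["image"];c=cv2.resize(im[155:225,205:305],None,fx=7,fy=7,interpolation=cv2.INTER_CUBIC);cv2.imwrite("pics/w1c.png",c[:,:,::-1])
E
```

```text
(no output)
```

View pics/w1c.png

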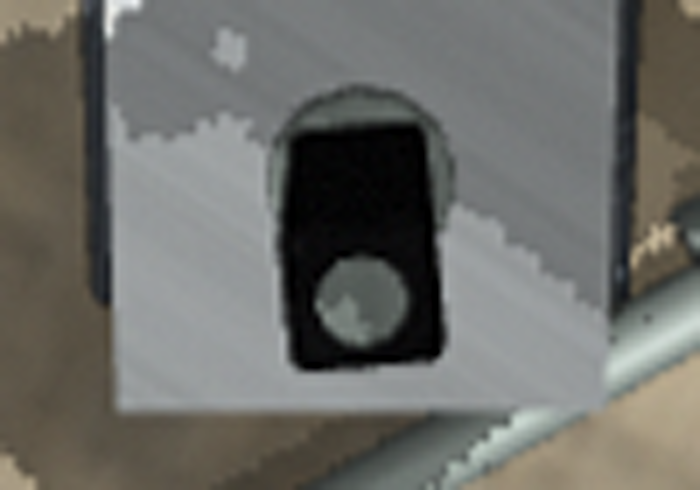

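```bash
python3 - <<'E'
from h import *
W=arm.get_image("wrist");s=arm.state()
k=lambda u,v:((u+.5)/7-.5+205,(v+.5)/7-.5+155)
c=onz(W,*k(362,301),138);print(c)
R=s["tool_rot"]
for a,b,z in [((300,370),(436,357),138),((283,240),(297,360),138),((295,132),(420,124),93),((437,230),(443,350),138)]:
    A=onz(W,*k(*a),z);B=onz(W,*k(*b),z);e=B-A;print(np.linalg.norm(e),np.degrees(np.arctan2(e[1],e[0]))%90, (R.T@e)[:2])
print((R.T@(c-s["tool_pos"])), s["tool_pos"])
E
```

```text
[ 521.27960675 -178.23715963  138.        ]
14.634417982913812 28.189799202773898 [ 1.48089084 14.55929779]
13.482015479070764 28.215065221446864 [-13.41220778   1.37019113]
15.481600763881268 26.158189274637923 [ 1.01961579 15.44798841]
13.39843127122197 25.712962217618625 [-13.37579499   0.77850413]
[-8.00153875e-01  5.01826650e-02  9.32957965e+01] [ 520.92769795 -177.5138989   231.29577408]
```

{"fn": "arm_command", "kwargs": {
  "deltas": [-1, -0.0008, 0, 0, -5, -1, 0, 0, 0.045, 0, -1, 0, 0, 0.045, 0, -1, 0, 0, 0.03, 0, -1, 0, 0, 0.012, 0, -1, 0, 0, 0, 0],
  "force": 80
}}

```text
time: 3.8
tool_pos: [521.0, -178.1, 99.1]
tool_rot: [[-0.459, 0.889, -0.001], [0.889, 0.459, 0.0], [0.001, -0.001, -1.0]]
ft_force: [-0.2, -0.9, 0.3]
gripper_width: 0.999
```

```bash
python3 - <<'E'
from h import *
s=arm.state();print(s["time"],s["tool_pos"],s["ft_force"])
W=arm.get_image("wrist");cv2.imwrite("pics/w2.png",W["image"][:,:,::-1])
E
```

```text
3.8 [ 521.00029669 -178.147528     99.07338145] [-0.16931406 -0.91265608  0.32194341]
```

View pics/w2.png

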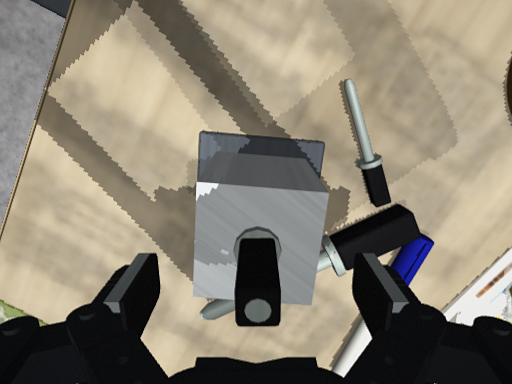

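The picture shows the grip top at (258,310), centred between the open fingers and square to them. I close now.

{"fn": "arm_command", "kwargs": {
  "deltas": [1, 0, 0, 0, 0, 1, 0, 0, 0, 0, 1, 0, 0, 0, 0, 1, 0, 0, 0, 0, 1, 0, 0, 0, 0, 1, 0, 0, 0, 0, 1, 0, 0, 0, 0, 1, 0, 0, 0, 0]
}}

```text
time: 4.85
tool_pos: [521.5, -178.4, 99.8]
tool_rot: [[-0.458, 0.889, 0.001], [0.889, 0.458, -0.0], [-0.001, 0.0, -1.0]]
ft_force: [-0.1, -0.5, 5.0]
gripper_width: 0.188
```

```bash
python3 - <<'E'
from h import *
s=arm.state();print(s["time"],s["tool_pos"],s["ft_force"],s["torque"],s["gripper_width"])
W=arm.get_image("wrist");cv2.imwrite("pics/w3.png",W["image"][:,:,::-1])
E
```

```text
4.85 [ 521.54907327 -178.36710064   99.76346017] [-0.12623086 -0.50278798  4.99551481] [0.08852009 0.03975757 0.02918532] 0.18751200305827148
```

View pics/w3.png

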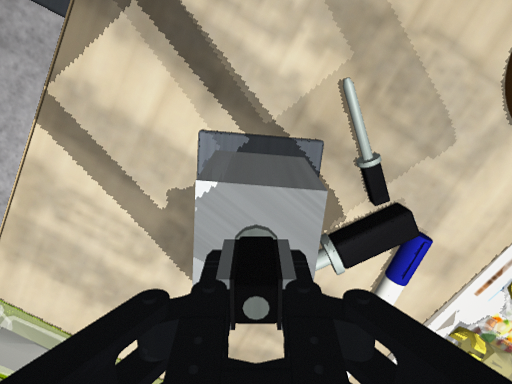

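{"fn": "arm_command", "kwargs": {
  "deltas": [1, 0, 0, -0.02, 0, 1, 0, 0, -0.03, 0, 1, 0, 0, -0.04, 0, 1, 0, 0, -0.04, 0, 1, 0, 0, 0, 0, 1, 0, 0, 0, 0]
}}

```text
time: 5.65
tool_pos: [521.0, -178.2, 229.3]
tool_rot: [[-0.458, 0.889, -0.0], [0.889, 0.458, 0.0], [0.0, -0.0, -1.0]]
ft_force: [-0.8, 0.7, -2.4]
gripper_width: 0.189
```

```bash
python3 - <<'E'
from h import *
s=arm.state();print(s["time"],s["tool_pos"],s["ft_force"],s["torque"],s["gripper_width"],s["tool_rot"],s["joint_pos"])
W=arm.get_image("wrist");S=arm.get_image("scene");cv2.imwrite("pics/w4.png",W["image"][:,:,::-1]);cv2.imwrite("pics/s4.png",S["image"][:,:,::-1])
print(proj(W,s["tool_pos"]+[0,0,-91.8]),proj(S,s["tool_pos"]+[0,0,-91.8]))
E
```

```text
5.65 [ 520.97868431 -178.15714064  229.26598639] [-0.75636466  0.68097693 -2.37419354] [-0.00464544  0.00708368  0.01334083] 0.18852200811775785 [[-4.58450818e-01  8.88719745e-01 -2.48948311e-04]
 [ 8.88719757e-01  4.58450852e-01  9.90039715e-05]
 [ 2.02117349e-04 -1.75856831e-04 -9.99999964e-01]] [-2.42141343e+01 -1.02912969e-01  9.33799138e+01 -6.77885018e-04
  8.67383345e+01 -5.15012839e+01]
[256.23163886 197.23095543] [288.73617142 220.12338043]
```

View pics/w4.png

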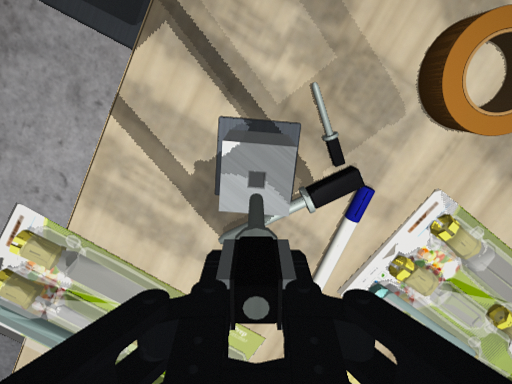

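View pics/s4.png

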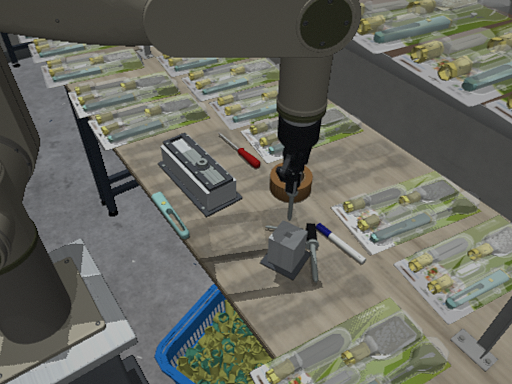

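{"fn": "arm_command", "kwargs": {
  "deltas": [1, 0.03, 0.012, 0, 0, 1, 0.05, 0.02, 0, 0, 1, 0.05, 0.02, 0, 0, 1, 0.05, 0.02, 0, 0, 1, 0.05, 0.02, 0, 0, 1, 0.05, 0.02, 0, 0, 1, 0.02, 0.0075, 0, 0, 1, 0, 0, 0, -10.7, 1, 0, 0, 0, -10.7, 1, 0, 0, 0, -10.7, 1, 0, 0, 0, -10.7, 1, 0, 0, 0, -10.7, 1, 0, 0, 0, -10.7, 1, 0, 0, 0, 0, 1, 0, 0, 0, 0],
  "force": 100
}}

```text
time: 7.62
tool_pos: [489.5, 143.1, 228.5]
tool_rot: [[-1.0, -0.022, -0.001], [-0.022, 1.0, -0.0], [0.001, -0.0, -1.0]]
ft_force: [0.3, 0.1, -1.1]
gripper_width: 0.186
```

```bash
python3 - <<'E'
from h import *
s=arm.state();print(s["time"],s["tool_pos"],s["ft_force"],s["torque"],s["gripper_width"],s["tool_rot"])
W=arm.get_image("wrist");S=arm.get_image("scene");T=arm.get_image("top");cv2.imwrite("pics/w5.png",W["image"][:,:,::-1]);
cv2.imwrite("pics/w5c.png",cv2.resize(W["image"][120:240,190:320,::-1],None,fx=5,fy=5,interpolation=2));
cv2.imwrite("pics/s5c.png",cv2.resize(S["image"][80:220,140:270,::-1],None,fx=4,fy=4,interpolation=2))
print(proj(W,s["tool_pos"]+[0,0,-91.8]),proj(W,[489.6,143.2,92]),proj(S,[489.6,143.2,92]))
E
```

```text
7.625 [489.45116724 143.05784073 228.50748633] [ 0.29566699  0.09775611 -1.13825415] [-0.01245364 -0.00908019 -0.01013375] 0.18618276720042432 [[-9.99765094e-01 -2.16240126e-02 -1.46944538e-03]
 [-2.16236472e-02  9.99766147e-01 -2.64137947e-04]
 [ 1.47481346e-03 -2.32301131e-04 -9.99998885e-01]]
[255.78459758 197.60861941] [255.94572888 181.66675549] [200.9798237  161.87640987]
```

View pics/w5.png

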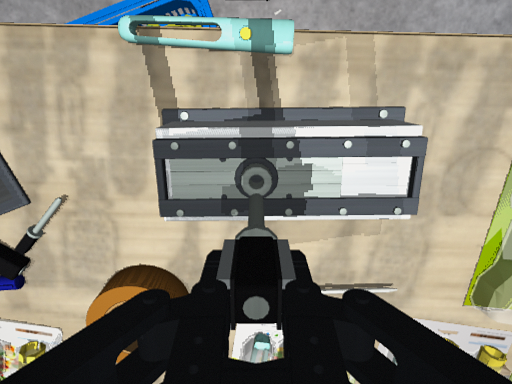

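View pics/w5c.png

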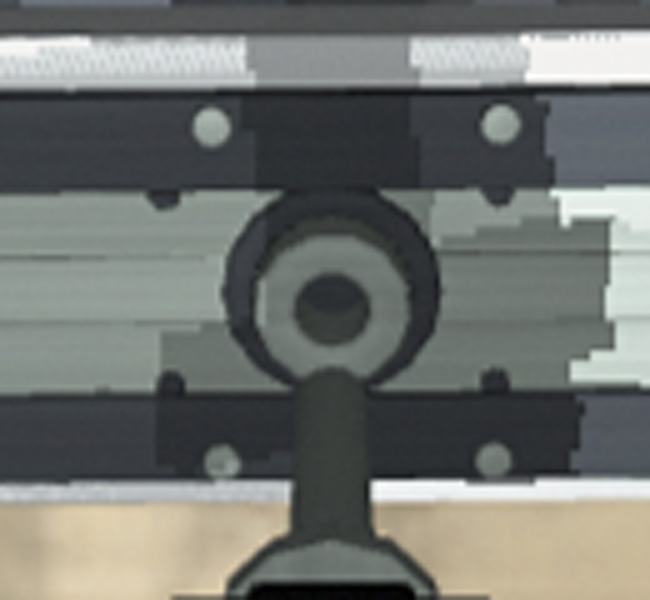

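View pics/s5c.png

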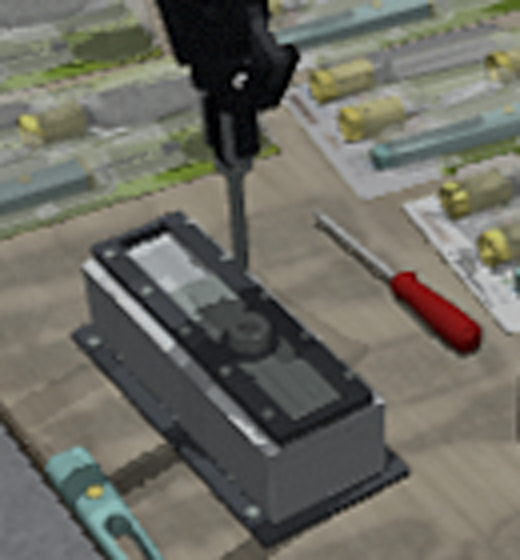

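{"fn": "arm_command", "kwargs": {
  "deltas": [1, 0, 0, 0.015, -0.5, 1, 0, 0, 0.015, 0, 1, 0, 0, 0.007, 0, 1, 0, 0, 0, 0, 1, 0, 0, 0, 0]
}}

```text
time: 8.4
tool_pos: [490.1, 143.2, 192.7]
tool_rot: [[-0.999, -0.035, 0.001], [-0.035, 0.999, 0.0], [-0.001, 0.0, -1.0]]
ft_force: [0.6, 0.4, -1.4]
gripper_width: 0.185
```

```bash
python3 - <<'E'
from h import *
s=arm.state();print(s["time"],s["tool_pos"],s["ft_force"],s["torque"],s["gripper_width"],s["tool_rot"])
W=arm.get_image("wrist");S=arm.get_image("scene");
cv2.imwrite("pics/w6c.png",cv2.resize(W["image"][140:260,190:320,::-1],None,fx=5,fy=5,interpolation=2));
cv2.imwrite("pics/s6c.png",cv2.resize(S["image"][110:200,160:260,::-1],None,fx=6,fy=6,interpolation=2))
E
```

```text
8.4 [490.14766128 143.20644623 192.68024249] [ 0.63783164  0.41936388 -1.39588364] [ 0.00870973 -0.0434113   0.03585084] 0.1853233917468353 [[-9.99400771e-01 -3.46088977e-02  5.68836219e-04]
 [-3.46088368e-02  9.99400928e-01  1.16598291e-04]
 [-5.72530783e-04  9.68416623e-05 -9.99999831e-01]]
```

View pics/w6c.png

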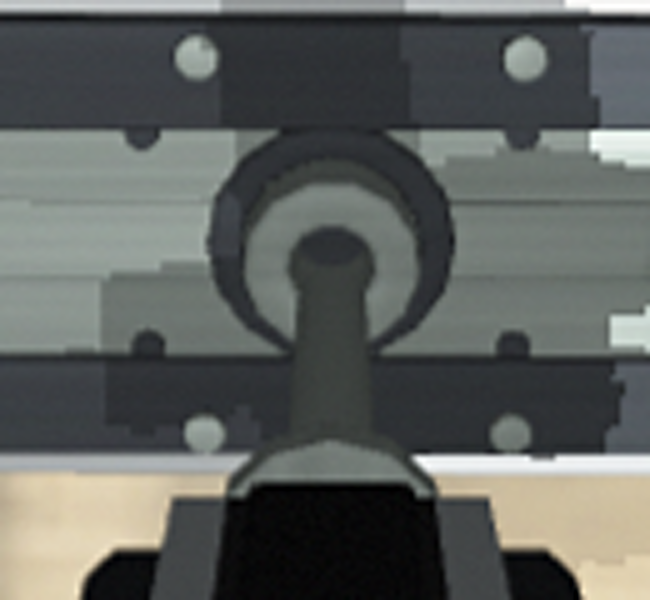

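View pics/s6c.png

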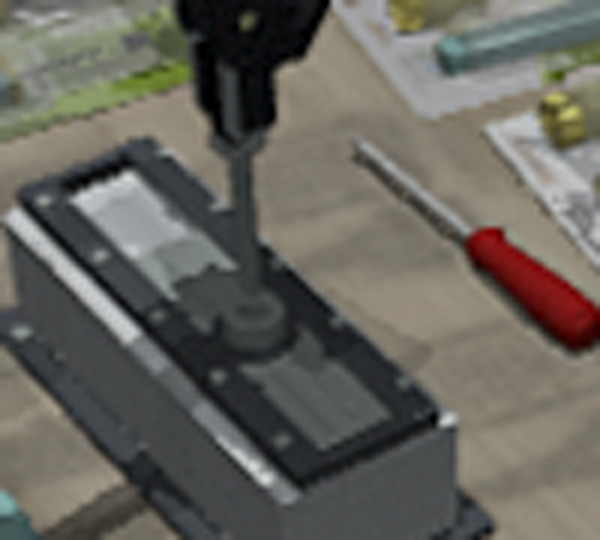

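{"fn": "arm_command", "kwargs": {
  "deltas": [1, 0.0004, 0, 0.005, 0, 1, 0, 0, 0.004, 0, 1, 0, 0, 0.003, 0, 1, 0, 0, 0.003, 0, 1, 0, 0, 0.002, 0, 1, 0, 0, 0, 0]
}}

```text
time: 9.25
tool_pos: [489.4, 143.1, 175.1]
tool_rot: [[-0.999, -0.035, -0.0], [-0.035, 0.999, -0.0], [0.0, -0.0, -1.0]]
ft_force: [0.0, -0.5, -1.2]
gripper_width: 0.186
```

```bash
python3 - <<'E'
from h import *
s=arm.state();print(s["time"],s["tool_pos"],s["ft_force"],s["torque"],s["gripper_width"])
W=arm.get_image("wrist")
cv2.imwrite("pics/w7c.png",cv2.resize(W["image"][160:280,190:320,::-1],None,fx=5,fy=5,interpolation=2));
E
```

```text
9.25 [489.39130377 143.11958715 175.10842031] [ 0.0484652  -0.50810596 -1.19996968] [ 0.01912355 -0.00643328  0.00119936] 0.18568506339200763
```

View pics/w7c.png

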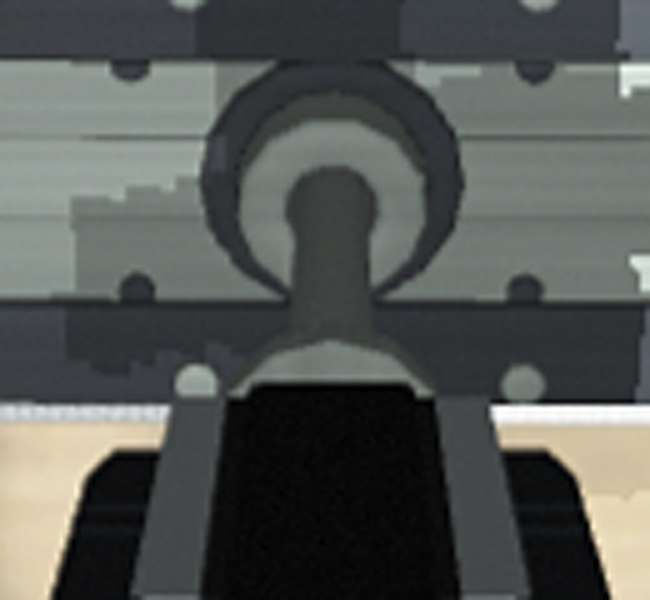

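{"fn": "arm_command", "kwargs": {
  "deltas": [1, 0, 0, 0.004, 0, 1, 0, 0, 0.006, 0, 1, 0, 0, 0.006, 0, 1, 0, 0, 0.006, 0, 1, 0, 0, 0.006, 0, 1, 0, 0, 0.005, 0, 1, 0, 0, 0.002, 0, 1, 0, 0, 0, 0]
}}

```text
time: 10.3
tool_pos: [489.5, 143.1, 140.2]
tool_rot: [[-0.999, -0.035, -0.0], [-0.035, 0.999, -0.0], [0.0, -0.0, -1.0]]
ft_force: [0.2, -0.1, -0.8]
gripper_width: 0.186
```

{"fn": "arm_command", "kwargs": {
  "deltas": [1, 0, 0, 0.003, 0, 1, 0, 0, 0.002, 0, 1, 0, 0, 0, 0]
}}

```text
time: 10.68
tool_pos: [489.3, 143.1, 135.1]
tool_rot: [[-0.999, -0.035, -0.0], [-0.035, 0.999, -0.0], [0.0, -0.0, -1.0]]
ft_force: [0.4, 0.3, -0.7]
gripper_width: 0.189
```

{"fn": "arm_command", "kwargs": {
  "deltas": [1, 0, 0, 0.002, 0, 1, 0, 0, 0.002, 0, 1, 0, 0, 0, 0]
}}

```text
time: 11.05
tool_pos: [489.6, 143.1, 131.4]
tool_rot: [[-0.999, -0.035, 0.0], [-0.035, 0.999, 0.0], [-0.0, 0.0, -1.0]]
ft_force: [0.1, 0.5, 1.0]
gripper_width: 0.184
```

{"fn": "arm_command", "kwargs": {
  "deltas": [1, 0, 0, 0.001, 0, 1, 0, 0, 0.001, 0, 1, 0, 0, 0, 0]
}}

```text
time: 11.42
tool_pos: [489.6, 143.2, 129.4]
tool_rot: [[-0.999, -0.035, 0.0], [-0.035, 0.999, 0.0], [-0.0, 0.0, -1.0]]
ft_force: [0.4, -0.8, 0.6]
gripper_width: 0.185
```

{"fn": "arm_command", "kwargs": {
  "deltas": [1, 0, 0.001, 0, 0, 1, 0, 0.001, 0, 0, 1, 0, 0.001, 0, 0, 1, 0, 0, 0, 0]
}}

```text
time: 11.92
tool_pos: [489.6, 146.1, 129.4]
tool_rot: [[-0.999, -0.035, 0.0], [-0.035, 0.999, -0.0], [-0.0, -0.0, -1.0]]
ft_force: [0.7, -2.1, 2.0]
gripper_width: 0.184
```

{"fn": "arm_command", "kwargs": {
  "deltas": [1, 0, 0.001, 0.0005, 0, 1, 0, 0.0015, 0.0005, 0, 1, 0, 0.0015, 0, 0, 1, 0, 0.0015, 0, 0, 1, 0, 0.0015, 0, 0, 1, 0, 0, 0, 0]
}}

```text
time: 12.68
tool_pos: [489.3, 153.4, 128.4]
tool_rot: [[-0.999, -0.035, 0.0], [-0.035, 0.999, 0.0], [-0.0, 0.0, -1.0]]
ft_force: [1.7, -1.9, 2.8]
gripper_width: 0.184
```

{"fn": "arm_command", "kwargs": {
  "deltas": [1, 0, 0.001, 0, 0, 1, 0, 0.001, 0, 0, 1, 0, 0, 0, 0]
}}

```text
time: 13.05
tool_pos: [489.2, 155.2, 128.4]
tool_rot: [[-0.999, -0.035, 0.0], [-0.035, 0.999, 0.0], [-0.0, 0.0, -1.0]]
ft_force: [2.2, -1.7, 3.2]
gripper_width: 0.187
```

```bash
python3 - <<'E'
from h import *
s=arm.state();print(s["time"],s["tool_pos"],s["ft_force"],s["torque"],s["gripper_width"])
W=arm.get_image("wrist")
cv2.imwrite("pics/w8.png",W["image"][:,:,::-1]);
E
```

```text
13.05 [489.21032755 155.23366358 128.40251533] [ 2.23799326 -1.67325011  3.16497849] [-0.63032381 -0.48566368  0.02057724] 0.1865293705903751
```

View pics/w8.png

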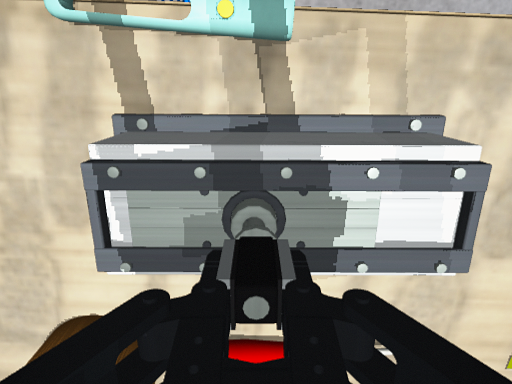

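{"fn": "arm_command", "kwargs": {
  "deltas": [1, -0.0006, 0.001, 0, 0, 1, 0, 0.001, 0, 0, 1, 0, 0, 0, 0]
}}

```text
time: 13.48
tool_pos: [489.4, 157.2, 128.1]
tool_rot: [[-0.999, -0.035, -0.001], [-0.035, 0.999, 0.0], [0.001, 0.0, -1.0]]
ft_force: [1.0, -3.4, 2.2]
gripper_width: 0.184
```

{"fn": "arm_command", "kwargs": {
  "deltas": [1, 0, 0.001, 0, 0, 1, 0, 0.001, 0, 0, 1, 0, 0, 0, 0]
}}

```text
time: 13.85
tool_pos: [489.4, 159.2, 128.1]
tool_rot: [[-0.999, -0.035, -0.0], [-0.035, 0.999, 0.0], [0.0, 0.0, -1.0]]
ft_force: [-0.2, -2.4, 3.5]
gripper_width: 0.185
```

{"fn": "arm_command", "kwargs": {
  "deltas": [1, 0, 0.001, 0, 0, 1, 0, 0.001, 0, 0, 1, 0, 0, 0, 0]
}}

```text
time: 14.22
tool_pos: [489.3, 161.3, 128.2]
tool_rot: [[-0.999, -0.035, -0.0], [-0.035, 0.999, 0.0], [0.0, 0.0, -1.0]]
ft_force: [1.1, -3.4, 2.2]
gripper_width: 0.183
```

{"fn": "arm_command", "kwargs": {
  "deltas": [1, 0, 0.001, 0, 0, 1, 0, 0.001, 0, 0, 1, 0, 0, 0, 0]
}}

```text
time: 14.6
tool_pos: [489.3, 163.3, 128.2]
tool_rot: [[-0.999, -0.035, -0.0], [-0.035, 0.999, 0.0], [0.0, 0.0, -1.0]]
ft_force: [0.0, -2.1, 2.4]
gripper_width: 0.184
```

{"fn": "arm_command", "kwargs": {
  "deltas": [1, 0, 0.001, 0, 0, 1, 0, 0.001, 0, 0, 1, 0, 0, 0, 0]
}}

```text
time: 14.98
tool_pos: [489.3, 165.3, 128.3]
tool_rot: [[-0.999, -0.035, -0.0], [-0.035, 0.999, 0.0], [0.0, 0.0, -1.0]]
ft_force: [-1.0, -3.5, 2.5]
gripper_width: 0.183
```

{"fn": "arm_command", "kwargs": {
  "deltas": [1, 0, 0.001, 0, 0, 1, 0, 0.001, 0, 0, 1, 0, 0, 0, 0]
}}

```text
time: 15.35
tool_pos: [489.2, 167.3, 128.3]
tool_rot: [[-0.999, -0.035, -0.0], [-0.035, 0.999, 0.0], [0.0, 0.0, -1.0]]
ft_force: [-0.2, -2.7, 1.8]
gripper_width: 0.185
```

{"fn": "arm_command", "kwargs": {
  "deltas": [1, 0, 0.001, 0.0007, 0, 1, 0, 0.001, 0, 0, 1, 0, 0, 0, 0]
}}

```text
time: 15.72
tool_pos: [489.3, 169.3, 127.7]
tool_rot: [[-0.999, -0.035, 0.0], [-0.035, 0.999, 0.0], [-0.0, 0.0, -1.0]]
ft_force: [-0.0, -2.2, 3.1]
gripper_width: 0.182
```

{"fn": "arm_command", "kwargs": {
  "deltas": [1, 0, 0.001, 0, 0, 1, 0, 0.001, 0, 0, 1, 0, 0, 0, 0]
}}

```text
time: 16.1
tool_pos: [489.2, 171.3, 127.7]
tool_rot: [[-0.999, -0.035, 0.0], [-0.035, 0.999, 0.0], [-0.0, 0.0, -1.0]]
ft_force: [0.7, -2.9, 3.4]
gripper_width: 0.187
```

{"fn": "arm_command", "kwargs": {
  "deltas": [1, 0, 0.001, 0, 0, 1, 0, 0.001, 0, 0, 1, 0, 0, 0, 0]
}}

```text
time: 16.48
tool_pos: [489.1, 173.3, 127.7]
tool_rot: [[-0.999, -0.035, 0.0], [-0.035, 0.999, 0.0], [-0.0, 0.0, -1.0]]
ft_force: [1.2, -2.7, 2.1]
gripper_width: 0.183
```

{"fn": "arm_command", "kwargs": {
  "deltas": [1, 0, 0.001, 0, 0, 1, 0, 0.001, 0, 0, 1, 0, 0, 0, 0]
}}

```text
time: 16.85
tool_pos: [489.0, 175.3, 127.6]
tool_rot: [[-0.999, -0.035, 0.0], [-0.035, 0.999, 0.0], [-0.0, 0.0, -1.0]]
ft_force: [0.5, -3.4, 3.5]
gripper_width: 0.185
```

{"fn": "arm_command", "kwargs": {
  "deltas": [1, 0, 0.001, 0, 0, 1, 0, 0.001, 0, 0, 1, 0, 0, 0, 0]
}}

```text
time: 17.23
tool_pos: [488.9, 177.3, 127.5]
tool_rot: [[-0.999, -0.035, -0.0], [-0.035, 0.999, 0.0], [0.0, 0.0, -1.0]]
ft_force: [0.9, -2.2, 2.8]
gripper_width: 0.184
```

{"fn": "arm_command", "kwargs": {
  "deltas": [1, 0, 0.001, 0, 0, 1, 0, 0.001, 0, 0, 1, 0, 0, 0, 0]
}}

```text
time: 17.6
tool_pos: [488.8, 179.3, 127.6]
tool_rot: [[-0.999, -0.035, -0.0], [-0.035, 0.999, 0.0], [0.0, 0.0, -1.0]]
ft_force: [0.1, -2.7, 3.5]
gripper_width: 0.182
```

{"fn": "arm_command", "kwargs": {
  "deltas": [1, 0, 0.001, 0, 0, 1, 0, 0.001, 0, 0, 1, 0, 0, 0, 0]
}}

```text
time: 17.98
tool_pos: [488.8, 181.2, 127.6]
tool_rot: [[-0.999, -0.035, -0.0], [-0.035, 0.999, 0.0], [0.0, 0.0, -1.0]]
ft_force: [-0.1, -3.2, 3.4]
gripper_width: 0.184
```

{"fn": "arm_command", "kwargs": {
  "deltas": [1, 0, 0.001, 0, 0, 1, 0, 0.001, 0, 0, 1, 0, 0, 0, 0]
}}

```text
time: 18.35
tool_pos: [488.7, 183.3, 127.6]
tool_rot: [[-0.999, -0.035, -0.0], [-0.035, 0.999, 0.0], [0.0, 0.0, -1.0]]
ft_force: [1.0, -2.4, 3.7]
gripper_width: 0.182
```

{"fn": "arm_command", "kwargs": {
  "deltas": [1, 0, 0.001, 0, 0, 1, 0, 0.001, 0, 0, 1, 0, 0, 0, 0]
}}

```text
time: 18.73
tool_pos: [488.6, 185.3, 127.6]
tool_rot: [[-0.999, -0.035, -0.0], [-0.035, 0.999, 0.0], [0.0, 0.0, -1.0]]
ft_force: [0.9, -2.6, 3.3]
gripper_width: 0.18
```

{"fn": "arm_command", "kwargs": {
  "deltas": [1, 0, 0.001, 0, 0, 1, 0, 0.001, 0, 0, 1, 0, 0, 0, 0]
}}

```text
time: 19.1
tool_pos: [488.6, 187.3, 127.6]
tool_rot: [[-0.999, -0.035, -0.0], [-0.035, 0.999, 0.0], [0.0, 0.0, -1.0]]
ft_force: [0.5, -2.6, 2.0]
gripper_width: 0.184
```

{"fn": "arm_command", "kwargs": {
  "deltas": [1, 0, 0.001, 0, 0, 1, 0, 0.001, 0, 0, 1, 0, 0, 0, 0]
}}

```text
time: 19.48
tool_pos: [488.5, 189.3, 127.6]
tool_rot: [[-0.999, -0.035, 0.0], [-0.035, 0.999, 0.0], [-0.0, 0.0, -1.0]]
ft_force: [-0.2, -2.7, 3.5]
gripper_width: 0.187
```

{"fn": "arm_command", "kwargs": {
  "deltas": [1, 0, 0.001, 0, 0, 1, 0, 0.001, 0, 0, 1, 0, 0, 0, 0]
}}

```text
time: 19.85
tool_pos: [488.4, 191.4, 127.6]
tool_rot: [[-0.999, -0.035, -0.0], [-0.035, 0.999, 0.0], [0.0, 0.0, -1.0]]
ft_force: [0.6, -1.9, 2.7]
gripper_width: 0.184
```

{"fn": "arm_command", "kwargs": {
  "deltas": [1, 0, 0.001, 0, 0, 1, 0, 0.001, 0, 0, 1, 0, 0, 0, 0]
}}

```text
time: 20.23
tool_pos: [488.1, 193.3, 127.3]
tool_rot: [[-0.999, -0.035, -0.001], [-0.035, 0.999, 0.0], [0.001, 0.0, -1.0]]
ft_force: [1.5, 0.9, -1.2]
gripper_width: 0.184
```

{"fn": "arm_command", "kwargs": {
  "deltas": [1, 0, 0.001, 0, 0, 1, 0, 0.001, 0, 0, 1, 0, 0, 0, 0]
}}

```text
time: 20.6
tool_pos: [488.1, 195.1, 127.3]
tool_rot: [[-0.999, -0.035, -0.001], [-0.035, 0.999, -0.0], [0.001, -0.0, -1.0]]
ft_force: [0.7, -0.5, -1.8]
gripper_width: 0.18
```

{"fn": "arm_command", "kwargs": {
  "deltas": [1, 0, 0.0012, 0, 0, 1, 0, 0, 0.001, 0, 1, 0, 0, 0.001, 0, 1, 0, 0, 0, 0]
}}

```text
time: 21.1
tool_pos: [488.2, 196.4, 125.5]
tool_rot: [[-0.999, -0.035, -0.0], [-0.035, 0.999, 0.0], [0.0, 0.0, -1.0]]
ft_force: [1.1, -0.8, -1.2]
gripper_width: 0.187
```

{"fn": "arm_command", "kwargs": {
  "deltas": [1, 0, 0, 0.001, 0, 1, 0, 0, 0.001, 0, 1, 0, 0, 0.001, 0, 1, 0, 0, 0, 0]
}}

```text
time: 21.6
tool_pos: [488.2, 196.3, 122.4]
tool_rot: [[-0.999, -0.035, -0.0], [-0.035, 0.999, -0.0], [0.0, -0.0, -1.0]]
ft_force: [1.2, -0.2, -1.6]
gripper_width: 0.184
```

{"fn": "arm_command", "kwargs": {
  "deltas": [1, 0, 0, 0.002, 0, 1, 0, 0, 0.003, 0, 1, 0, 0, 0.003, 0, 1, 0, 0, 0.003, 0, 1, 0, 0, 0.002, 0, 1, 0, 0, 0, 0]
}}

```text
time: 22.35
tool_pos: [488.1, 196.3, 109.3]
tool_rot: [[-0.999, -0.035, -0.0], [-0.035, 0.999, -0.0], [0.0, -0.0, -1.0]]
ft_force: [-0.8, -0.2, -0.9]
gripper_width: 0.186
```

{"fn": "arm_command", "kwargs": {
  "deltas": [1, 0, 0, 0.0015, 0, 1, 0, 0, 0.0015, 0, 1, 0, 0, 0.001, 0, 1, 0, 0, 0, 0]
}}

```text
time: 22.85
tool_pos: [488.2, 196.3, 105.5]
tool_rot: [[-0.999, -0.035, -0.0], [-0.035, 0.999, -0.0], [0.0, -0.0, -1.0]]
ft_force: [-0.3, -0.0, -1.3]
gripper_width: 0.184
```

{"fn": "arm_command", "kwargs": {
  "deltas": [1, 0, 0, 0.001, 0, 1, 0, 0, 0.0005, 0, 1, 0, 0, 0, 0]
}}

```text
time: 23.22
tool_pos: [488.2, 196.3, 104.0]
tool_rot: [[-0.999, -0.035, -0.0], [-0.035, 0.999, -0.0], [0.0, -0.0, -1.0]]
ft_force: [-0.1, 0.2, -1.8]
gripper_width: 0.183
```

{"fn": "arm_command", "kwargs": {
  "deltas": [1, 0, 0, 0.0005, 0, 1, 0, 0, 0.0005, 0, 1, 0, 0, 0, 0]
}}

```text
time: 23.6
tool_pos: [488.3, 196.3, 103.4]
tool_rot: [[-0.999, -0.035, 0.0], [-0.035, 0.999, 0.0], [-0.0, 0.0, -1.0]]
ft_force: [-1.2, -0.5, 3.0]
gripper_width: 0.183
```

{"fn": "arm_command", "kwargs": {
  "deltas": [0.2, 0, 0, 0, 0, 0, 0, 0, 0, 0, -0.3, 0, 0, 0, 0, -0.6, 0, 0, 0, 0, -1, 0, 0, 0, 0, -1, 0, 0, 0, 0, -1, 0, 0, 0, 0, -1, 0, 0, 0, 0]
}}

```text
time: 24.6
tool_pos: [488.3, 196.3, 103.1]
tool_rot: [[-0.999, -0.035, -0.0], [-0.035, 0.999, 0.0], [0.0, 0.0, -1.0]]
ft_force: [1.0, 0.7, -0.3]
gripper_width: 1.0
```

```bash
python3 - <<'E'
from h import *
s=arm.state();print(s["time"],s["tool_pos"],s["ft_force"],s["gripper_width"])
W=arm.get_image("wrist");S=arm.get_image("scene")
cv2.imwrite("pics/w9.png",W["image"][:,:,::-1]);cv2.imwrite("pics/s9c.png",cv2.resize(S["image"][80:220,140:270,::-1],None,fx=4,fy=4,interpolation=2))
E
```

```text
24.6 [488.26011159 196.3107887  103.09697272] [ 0.97604384  0.68151615 -0.34210309] 1.0000184637307514
```

View pics/w9.png

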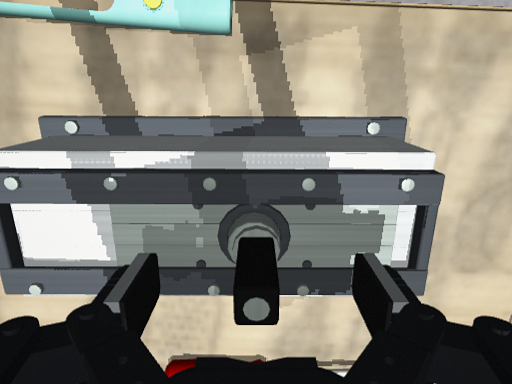

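View pics/s9c.png

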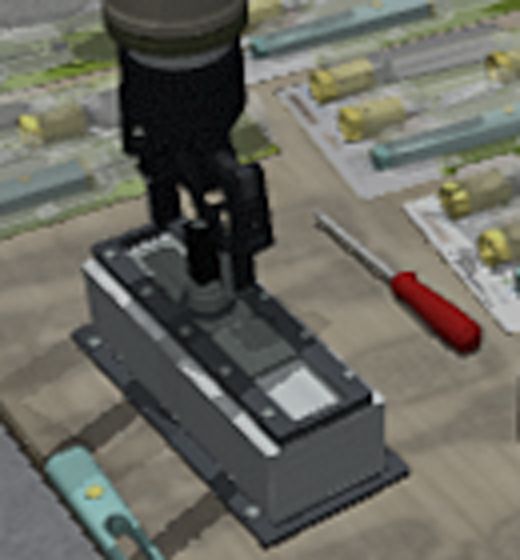

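The fingers are open and clear of the grip (grip top at 256,310), and the collar is on the bush. I retreat straight up and check again.

{"fn": "arm_command", "kwargs": {
  "deltas": [-1, 0, 0, -0.02, 0, -1, 0, 0, -0.03, 0, -1, 0, 0, -0.04, 0, -1, 0, 0, -0.04, 0, -1, 0, 0, 0, 0, -1, 0, 0, 0, 0]
}}

```text
time: 25.45
tool_pos: [488.1, 196.2, 232.5]
tool_rot: [[-0.999, -0.035, -0.0], [-0.035, 0.999, -0.0], [0.0, -0.0, -1.0]]
ft_force: [0.2, -0.1, -1.1]
gripper_width: 0.999
```

```bash
python3 - <<'E'
from h import *
s=arm.state();print(s["time"],s["tool_pos"],s["ft_force"],s["gripper_width"])
W=arm.get_image("wrist");S=arm.get_image("scene")
cv2.imwrite("pics/w10.png",W["image"][:,:,::-1]);cv2.imwrite("pics/s10c.png",cv2.resize(S["image"][80:220,140:270,::-1],None,fx=4,fy=4,interpolation=2))
for z in (142,92):print(z,proj(W,[488.3,196.3,z]),proj(S,[488.3,196.3,z]))
E
```

```text
25.45 [488.05329105 196.2345964  232.53334567] [ 0.24837969 -0.05356006 -1.11231716] 0.9991640895925119
142 [255.80386085 198.35937271] [188.81641319 136.35781123]
92 [255.79387533 180.40266308] [190.42157706 151.47071626]
```

View pics/w10.png

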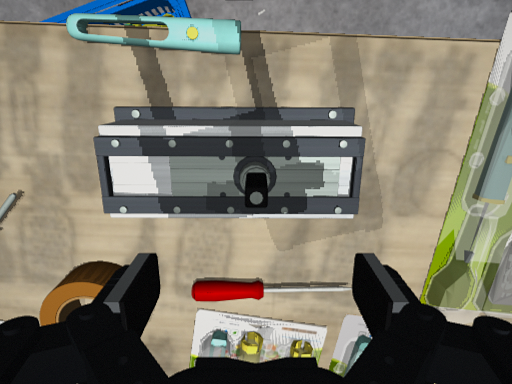

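View pics/s10c.png

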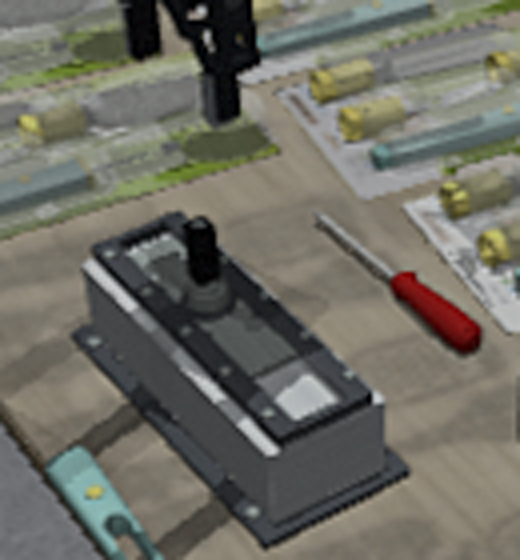

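The pin stands upright with its collar on the bush. Its grip top is at (256.5,198), against (255.8,198.4) expected for a pin fully home (top at 142 mm). I hand in.

```bash
python3 -c "
from rig import arm
print(arm.finish_job())"
```

```text
the job is handed in; nothing more can be done
None
```

The index pin is locked in the index hole through the guide bush, fully home and released. I handed the job in at about 25.5 s, and no verdict came back.

- **What I did:**
  - I took the middle-sized pin from the stand and put its tip into the bush.
  - I pressed it 2 to 4 mm into the hidden plate and swept it along +y.
  - The vertical force dropped from about +3 N to about -1.5 N, the free-hanging level, with the slide near +21 mm. That was the catch.
  - I centred the pin at about +24 mm and lowered it freely until the collar met the bush at about 4 N. Then I opened the gripper and retreated.
- **Forces:** no reading showed more than about 5 N on the tool. Readings came only at the end of each move.
- **Last checks:**
  - After the retreat, the grip top was seen at (256.5, 198), against (255.8, 198.4) expected for a pin fully home and upright.
  - The gripper was open and about 90 mm above the pin.
  - The screwdriver and spare handle look unmoved. The tape was only partly in the last view, but nothing came near it.
- **Disagreements:**
  - The scene camera read about 3 mm too far in x compared with the top and wrist cameras, so I used the other two.
  - The large and small look-alike pins were lying on the bench when I first looked closely. The gripper was still well above them, and nothing touched them that I could see.

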